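Hang the parts basket on the drip hook

ROBOT

A 7-joint arm with a two-finger parallel gripper is mounted at the origin on the work surface. World frame = base frame: x ahead of the robot, y to its left, z up, the work surface at z = 0. Lengths are in m, angles in rad, forces in N, time in s.
With the tool pointing down it reaches from about 0.425 to 0.875 m from the base axis. Payload 4.7 kg.
Tool frame: the origin (TCP) lies midway between the tips of the shut fingers; the grasp point (between the pads) lies ctrl.grasp_offset behind it (ctrl.grasp_offset is the distance from the TCP to the grasp point, in m); z points along the fingers, y is the line along which they close (so a half turn about z gives the same grasp; the last joint's range is limited). The gripper opens to 87 mm and grips with 3 to 60 N. Pads are 19 mm wide; open, the fingers measure 117 mm over their backs; the gripper's body (75 mm by 190 mm) begins 51 mm behind the grasp point.
Start: joints at [-1.156, 0.321, -0.07, 1.45, 0.023, 1.371, -0.057], TCP at [0.254, 0.598, 0.223] pointing down, gripper open.
Joint ranges: [-2.86, 2.86], [-0.3, 2.09], [-1.38, 1.24], [0.06, 2.45], [-1.56, 4.7], [0.09, 2.05], [-2.69, 2.69]. Speed limits (rad/s): [2.57, 2.57, 3.14, 3.14, 3.14, 3.14, 3.14].

INTERFACE

Orientations are given as a rotation vector (axis times angle).
In Python, from bench import ctrl gives the robot as it stands. The module is installed in compiled form; this text tells all that it offers.
- The arm moves only by the tool jog_arm, never from a script. Its argument "moves" is one flat list of numbers, 7 for each row, row after row: the shift along the tool's x, y, z in units of 30 cm (1.0 is 30 cm), then the turn, a rotation vector about the tool's x, y, z in units of 60 degrees (1.0 is 60 degrees), then the gripper's target within -1 to 1 (fully open at 1, half-way at 0, shut at -1). In form: [x, y, z, wx, wy, wz, fingers, x, y, z, wx, wy, wz, fingers, ...]. A call has exactly 8 rows; each row is the pose to reach, as a shift and turn from the pose commanded when the call began, along the tool's axes at that moment; what a row does not reach only later rows make up. A row lasts 1/8 s, in which the tool goes at most 62.5 mm and 10.7 degrees, less where a joint would pass 70% of its speed; a pose out of reach is approached as far as the arm can. A call with a number of a shift or a turn outside -1 to 1 is refused whole. A call with a gripper value outside its range is refused whole. The fingers move at their own pace and stop on an object; "newtons" is the grip in N (left out, the last holds). Time passes only in rows, so rows that repeat a pose let the fingers close, or fill a call up. It gives the time, the measured TCP pose, the force, the opening and the grip force at its end, in the units of the state.
- ctrl.get_state(): the state, without advancing time (a new reading comes with each control period).
- ctrl.get_image(name): name is "scene" or "top"; returns a dict with "pixels" (420x560x3 uint8, red, green, blue), "fx", "fy", "cx", "cy" (pixels), "xyz" and "rotation" of the camera in the world. Camera axes: x right, y up, looking along -z (the intrinsics and any distortion apply to the point x, -y, -z); pixel columns grow to the right and rows downward; lengths in m; the calibration is good to about 2 mm. A picture is of the moment at which its call begins. There is no depth.
- ctrl.close_job(): hands the job in; it is judged then, once.
The state is a dict: "time": time; "joint_positions": joint angles; "qd": joint speeds; "joint_torque": joint torques, N m; "position": TCP position; "tool_rot": TCP orientation; "ft_force": force on the tool from outside, world axes, zero at the start; "torque": the same for the moment, N m; "grip_width": opening from 0.0 (shut) to 1.0 (fully open); "grip_force": force on a finger pad.
Only numpy, scipy, OpenCV 4.12 (cv2) and the standard library are available. Lean on these libraries where they do the work, as an engineer would, in place of code of your own. Each camera call takes 0.05 s, during which the arm holds its last target. There are 200 camera calls.

TASK

Pick up the rectangular wire parts basket by its handle and hang it by that handle on the bench hook, near the middle of the handle, so that it hangs freely and roughly level, clear of the bench. Leave the round pail standing where it is.

Things in the scene. Friction and masses are not known exactly. Their poses are not given: they have to be found in the camera images.
- basket: Rectangular steel wire basket, about 0.3 kg, 90 (its x) by 190 (its y) by 60 mm high, with a rigid upright handle: legs at its y ends and a level flat bar along y, 10 mm thick (x), 14 mm high, top 170 mm up. Opening under the bar: 174 wide, 96 mm high. Grip the bar from above 40 to 45 mm beside its middle; the middle must stay free for the hook. Origin: centre of the underside; z up.
- basket_handle (a point): Middle of the underside of the basket's handle bar, 156 mm above the basket's origin, where the hook should carry it. Same axes as the basket.
- hook_stand: Fixed steel hook. Origin on the bench below the seat's centre; z up. Round bar 10 mm thick along the stand's x; flat seat's top 230 mm up, x = -20 to 25 mm. In front the tip turns up, to x = -45 mm, 255 mm high; behind, it rises gently to a 20 mm post (245 mm) at x = 90 mm. With the handle bar along the stand's y, come from the front (-x), pass the bar over the tip, then lower it onto the seat.
- pail: Bystander: round aluminium pail, 110 mm across the rim, 75 mm high, with a thin arched wire handle up to 117 mm. Origin: centre of the underside. It and the basket swap places at random.
Things that resemble listed ones, but are neither listed nor needed, are in the scene too. What is shaped like the basket but pink or turquoise is not meant.

How it is judged:
By the outcome, as a careful person would: the job done as asked, in the order asked, and still so for the second after the job is handed in, with the robot touching nothing.
It also fails if it takes over 51 s, if anything falls off the work surface, if the arm or the gripper's body presses on something with over 40 N, if the wrist force passes 120 N, or if a joint passes its speed limit or range.

## Working session

There is one attempt and no reset: what is moved stays moved. The work goes in short steps, Python scripts to look and compute and a tool call to move; the robot and the scene stay as the last step left them, time stands still between calls to the robot, and variables do not carry over. Pictures are saved under pics/ and viewed, at most 10 in all, crops included, and the job is handed in when it is done.

Besides the shell and the picture viewer there is one more tool, called after ">>>" as name(argument=value, ...), one argument or row to a line, values as JSON. jog_arm: Moves the arm, as the interface text tells. Its arguments: {"type":"object","properties":{"moves":{"type":"array"},"newtons":{"type":"number"}},"required":["moves"]}

```bash
mkdir -p pics; python3 - <<'E'
from bench import ctrl
import cv2,pickle
for n in("scene","top"):
    d=ctrl.get_image(n); cv2.imwrite(f"pics/{n}0.png",d["pixels"][:,:,::-1]); pickle.dump(d,open(f"{n}0.pkl","wb"))
    print(n,{k:v for k,v in d.items() if k!="pixels"})
print(ctrl.get_state(),ctrl.grasp_offset)
E
```

```text
scene {'fx': 442.6015539726867, 'fy': 442.6015539726867, 'cx': 275.53720794875966, 'cy': 212.20930708954418, 'xyz': array([0.92026607, 0.18592951, 1.1229257 ]), 'rotation': array([0.26475463, 0.52469726, 2.10484064])}
top {'fx': 488.898442203242, 'fy': 488.898442203242, 'cx': 284.2214464335811, 'cy': 208.4296126976834, 'xyz': array([ 0.42820528, -0.11453045,  1.24535416]), 'rotation': array([ 0.0561204 , -0.04340985, -1.57388782])}
{'time': 0.1, 'joint_positions': array([-1.15593438,  0.32176723, -0.07009134,  1.45152966,  0.0225954 ,
        1.37081374, -0.05690095]), 'qd': array([ 1.85467458e-05, -2.43427192e-03, -1.10001503e-03, -2.91215384e-03,
       -1.23234069e-03,  3.06247630e-04, -3.99977274e-04]), 'joint_torque': array([-2.77856598e-04, -4.92570126e+01, -4.05770782e-01, -3.13399744e+01,
       -6.40426227e-02,  3.95948708e-02,  9.67879873e-05]), 'position': array([0.25342578, 0.5980277 , 0.22157074]), 'tool_rot': array([-6.25210266e-01, -3.07848620e+00,  2.68804608e-03]), 'ft_force': array([-0.34131122, -0.15645139, -0.10668756]), 'torque': array([-0.00976484, -0.00832527, -0.0316952 ]), 'grip_force': 0.0, 'grip_width': 0.9989622709819515} 0.0187
```

View pics/scene0.png

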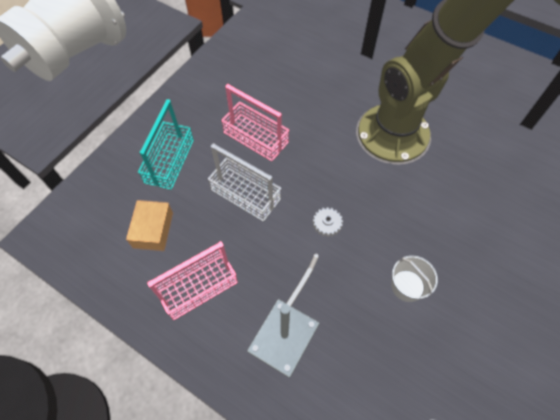

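View pics/top0.png

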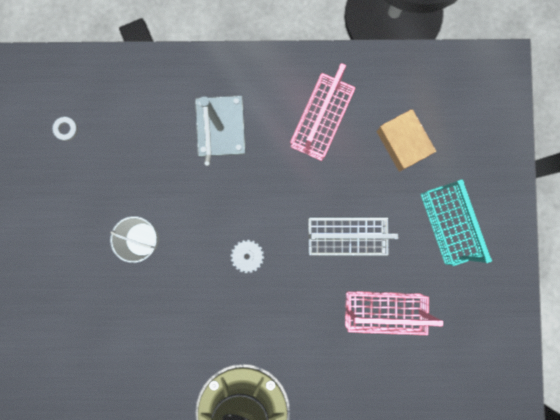

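The white/grey basket is at top-view (350,236). The hook bar runs from its tip at (207,163) to about (207,98), and the pail is at (133,240). In the scene view the basket is at (245,180) and the hook runs from (316,256) to (285,308). I'll zoom in on these for pixel measurements.

```bash
cat > h.py <<'E'
import numpy as np,pickle,cv2
from scipy.spatial.transform import Rotation as R
def load(f): return pickle.load(open(f,"rb"))
def proj(d,p):
    c=(np.atleast_2d(p)-d["xyz"])@R.from_rotvec(d["rotation"]).as_matrix()
    return np.c_[d["cx"]-d["fx"]*c[:,0]/c[:,2], d["cy"]+d["fy"]*c[:,1]/c[:,2]]
def back(d,uv,z):
    uv=np.atleast_2d(uv); r=np.c_[(uv[:,0]-d["cx"])/d["fx"],-(uv[:,1]-d["cy"])/d["fy"],-np.ones(len(uv))]
    r=r@R.from_rotvec(d["rotation"]).as_matrix().T
    return d["xyz"]+r*((z-d["xyz"][2])/r[:,2])[:,None]
def crop(d,x,y,w=100,h=75):
    return cv2.resize(d["pixels"][y:y+h,x:x+w,::-1],(400,300),interpolation=cv2.INTER_CUBIC)
E
python3 - <<'E'
from h import *
s,t=load("scene0.pkl"),load("top0.pkl")
m=np.vstack([np.hstack([crop(t,303,200),crop(t,170,92)]),np.hstack([crop(s,195,145),crop(s,240,248)])])
cv2.imwrite("pics/m0.png",m)
print(back(t,[[309,236],[397,236]],.17),back(t,[[207,163]],.255),back(t,[[206,98]],.245), back(t,[[220,126]],0.005))
print(back(s,[[212,149],[270,180]],.17),back(s,[[316,256]],.255))
E
```

```text
[[ 0.43555955 -0.16013648  0.17      ]
 [ 0.43488997 -0.35296166  0.17      ]] [[0.58471638 0.050942   0.255     ]] [[0.72277551 0.05559816 0.245     ]] [[0.72001035 0.0598586  0.005     ]]
[[ 0.44670479 -0.34355404  0.17      ]
 [ 0.44257643 -0.16229255  0.17      ]] [[0.58776832 0.05436858 0.255     ]]
```

View pics/m0.png

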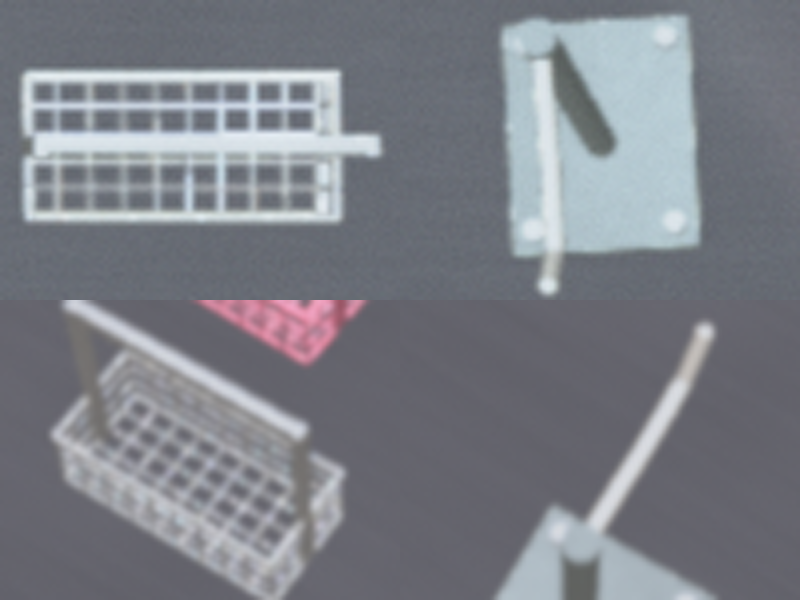

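```bash
python3 - <<'E'
from h import *
from scipy.optimize import least_squares
s,t=load("scene0.pkl"),load("top0.pkl")
def fit(local,obs_t,obs_s,x0,n):
    local=np.array(local,float)
    def f(q):
        Rz=R.from_euler('z',q[2]).as_matrix(); P=local@Rz.T+[q[0],q[1],0]
        r=[]
        for d,o in((t,obs_t),(s,obs_s)):
            for p,u in zip(P,o):
                if u is not None: r+=list(proj(d,p)[0]-u)
        return np.array(r)
    a=least_squares(f,x0); print(n,a.x,np.round(a.fun,1))
fit([[0,-.095,.17],[0,.095,.17]],[(397.9,236.1),(310.9,235.8)],[(211.6,145.9),(270.8,177.1)],[.44,-.255,0],"basket")
fit([[-.042,0,.252],[.09,0,.245],[.09,0,.003]],[(206.6,163.1),(203.4,101.1),(220.1,127.9)],[(316.1,255.6),(285.1,307.6),None],[.63,.05,0],"hook")
print(R.from_rotvec([-.6252,-3.0785,.00269]).as_matrix().round(3))
E
```

```text
basket [ 0.43574772 -0.25916265  0.00342447] [-0.4 -0.6 -0.1  0.3 -0.3 -1.5  0.2  0.5]
hook [0.62597069 0.05505532 0.05339696] [-0.3  0.5  0.5  0.2  0.  -0.1  0.1 -0.8 -0.2  1.3]
[[-0.921  0.39  -0.001]
 [ 0.39   0.921 -0.002]
 [-0.    -0.002 -1.   ]]
```

>>> jog_arm(
  moves=[-0.1,-0.07,-0.04,0,0,0.06,1,-0.22,-0.16,-0.08,0,0,0.14,1,-0.36,-0.26,-0.13,0,0,0.24,1,-0.5,-0.36,-0.18,0,0,0.33,1,-0.64,-0.45,-0.22,0,0,0.42,1,-0.73,-0.51,-0.25,0,0,0.48,1,-0.773,-0.542,-0.267,0,0,0.5,1,-0.773,-0.542,-0.267,0,0,0.5,1],
)

```text
time: 1.1
position: [0.4037, 0.3585, 0.3028]
tool_rot: [-1.401, -2.812, -0.001]
ft_force: [-0.0, -0.3, -0.4]
grip_width: 1.003
grip_force: 0.0
```

>>> jog_arm(
  moves=[-0.1,-0.05,0,0,0,0.07,1,-0.25,-0.12,0,0,0,0.17,1,-0.4,-0.19,0,0,0,0.28,1,-0.55,-0.26,0,0,0,0.39,1,-0.7,-0.33,0,0,0,0.5,1,-0.8,-0.38,0,0,0,0.58,1,-0.852,-0.41,0,0,0,0.617,1,-0.852,-0.41,0,0,0,0.617,1],
)

```text
time: 2.1
position: [0.4595, 0.0802, 0.3026]
tool_rot: [-2.221, -2.221, -0.0]
ft_force: [-0.2, 0.3, 0.3]
grip_width: 1.001
grip_force: 0.0
```

>>> jog_arm(
  moves=[-0.12,-0.01,0.02,0,0,0,1,-0.28,-0.02,0.04,0,0,0,1,-0.45,-0.035,0.06,0,0,0,1,-0.62,-0.045,0.09,0,0,0,1,-0.78,-0.06,0.11,0,0,0,1,-0.91,-0.07,0.13,0,0,0,1,-0.99,-0.075,0.14,0,0,0,1,-0.99,-0.075,0.14,0,0,0,1],
)

```text
time: 3.1
position: [0.4375, -0.2165, 0.2605]
tool_rot: [-2.221, -2.221, 0.001]
ft_force: [-0.3, 0.7, -0.1]
grip_width: 1.002
grip_force: 0.0
```

```bash
python3 - <<'E'
from h import *
from bench import ctrl
s=ctrl.get_image("scene");t=ctrl.get_image("top")
pickle.dump(s,open("s1.pkl","wb"));pickle.dump(t,open("t1.pkl","wb"))
a=s["pixels"][90:270,150:350,::-1];b=t["pixels"][170:350,280:480,::-1]
cv2.imwrite("pics/m1.png",cv2.resize(np.hstack([a,b]),(800,360),interpolation=cv2.INTER_CUBIC))
print(ctrl.get_state()["position"])
E
```

```text
[ 0.43802373 -0.21441501  0.26057148]
```

View pics/m1.png

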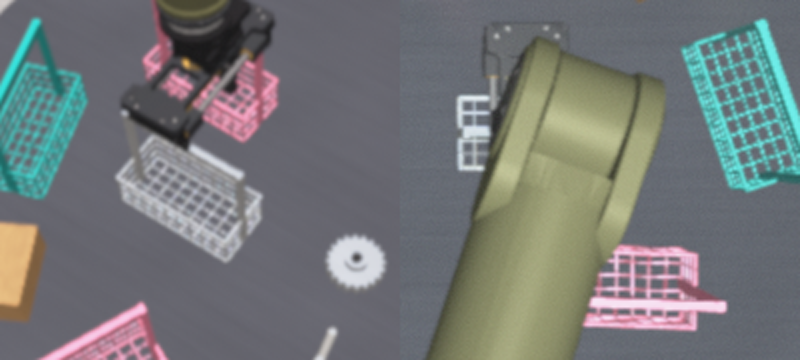

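The scene crop shows the gripper above the white basket's bar, straddling it a little to the right of the bar's middle. The pink and turquoise baskets are clear, so I'll descend and grip.

>>> jog_arm(
  moves=[0,0,0.05,0,0,0,1,0,0,0.14,0,0,0,1,0,0,0.23,0,0,0,1,0,0,0.31,0,0,0,1,0,0,0.36,0,0,0,1,0,0,0.39,0,0,0,1,0,0,0.39,0,0,0,1,0,0,0.39,0,0,0,1],
  newtons=20,
)

```text
time: 4.2
position: [0.4377, -0.217, 0.1443]
tool_rot: [2.22, 2.221, 0.001]
ft_force: [0.5, -0.3, 0.3]
grip_width: 0.998
grip_force: 0.0
```

>>> jog_arm(
  moves=[0,0,0,0,0,0,-0.5,0,0,0,0,0,0,-0.5,0,0,0,0,0,0,-0.8,0,0,0,0,0,0,-1,0,0,0,0,0,0,-1,0,0,0,0,0,0,-1,0,0,0,0,0,0,-1,0,0,0,0,0,0,-1],
  newtons=20,
)

```text
time: 5.2
position: [0.4371, -0.2168, 0.1436]
tool_rot: [-2.221, -2.222, -0.0]
ft_force: [-0.1, 0.2, 0.8]
grip_width: 0.169
grip_force: 0.0
```

>>> jog_arm(
  moves=[0,0,0,0,0,0,-1,0,0,0,0,0,0,-1,0,0,0,0,0,0,-1,0,0,0,0,0,0,-1,0,0,0,0,0,0,-1,0,0,0,0,0,0,-1,0,0,0,0,0,0,-1,0,0,0,0,0,0,-1],
  newtons=55,
)

```text
time: 6.2
position: [0.4371, -0.2168, 0.1437]
tool_rot: [-2.221, -2.222, -0.0]
ft_force: [-1.6, -0.2, 1.2]
grip_width: 0.106
grip_force: 55.0
```

>>> jog_arm(
  moves=[0,0,-0.02,0,0,0,-1,0,0,-0.06,0,0,0,-1,0,0,-0.13,0,0,0,-1,0,0,-0.21,0,0,0,-1,0,0,-0.29,0,0,0,-1,0,0,-0.37,0,0,0,-1,0,0,-0.42,0,0,0,-1,0,0,-0.44,0,0,0,-1],
)

```text
time: 7.2
position: [0.4374, -0.2169, 0.2766]
tool_rot: [2.22, 2.221, 0.002]
ft_force: [0.0, 0.4, -3.7]
grip_width: 0.109
grip_force: 55.0
```

```bash
python3 - <<'E'
from h import *
from bench import ctrl
s=ctrl.get_image("scene")
pickle.dump(s,open("s2.pkl","wb"))
cv2.imwrite("pics/m2.png",cv2.resize(s["pixels"][90:270,150:350,::-1],(800,600)[:1]+(720,),interpolation=cv2.INTER_CUBIC)[:600])
st=ctrl.get_state();print(st["position"],st["ft_force"],st["torque"],st["grip_width"])
E
```

```text
[ 0.4374287  -0.21691149  0.27666203] [ 0.19153162 -0.53309998 -3.10001958] [-0.00951411  0.1491337  -0.01829776] 0.10580024246600098
```

View pics/m2.png

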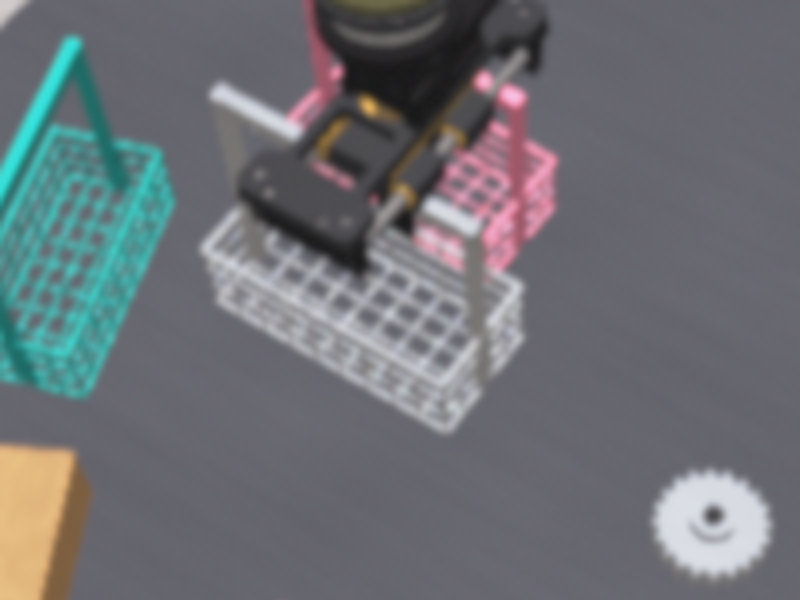

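>>> jog_arm(
  moves=[0.05,0.01,0,0,0,0,-1,0.16,0.03,0,0,0,-0.01,-1,0.31,0.06,0,0,0,-0.02,-1,0.47,0.1,0,0,0,-0.03,-1,0.63,0.13,0,0,0,-0.04,-1,0.79,0.16,0,0,0,-0.05,-1,0.91,0.19,0,0,0,-0.05,-1,0.967,0.2,0,0,0,-0.05,-1],
)

```text
time: 8.25
position: [0.4962, 0.0769, 0.2743]
tool_rot: [-2.156, -2.283, 0.003]
ft_force: [-0.7, -1.3, -2.4]
grip_width: 0.111
grip_force: 55.0
```

```bash
python3 - <<'E'
from h import *
from bench import ctrl
s=ctrl.get_image("scene");t=ctrl.get_image("top")
pickle.dump(s,open("s3.pkl","wb"));pickle.dump(t,open("t3.pkl","wb"))
a=s["pixels"][150:350,240:440,::-1];b=t["pixels"][80:280,120:320,::-1]
cv2.imwrite("pics/m3.png",cv2.resize(np.hstack([a,b]),(800,400),interpolation=cv2.INTER_CUBIC))
st=ctrl.get_state();print(st["position"],st["tool_rot"])
E
```

```text
[0.49643131 0.07557953 0.27468392] [-2.15731075e+00 -2.28243014e+00  2.16807495e-03]
```

View pics/m3.png

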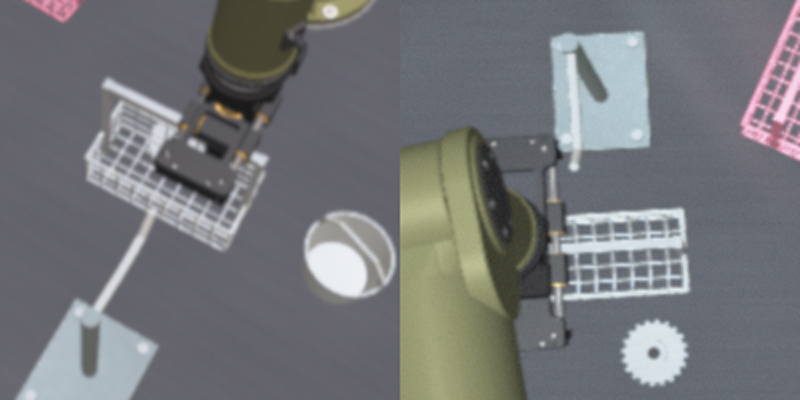

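```bash
python3 - <<'E'
from h import *
s,t=load("s3.pkl"),load("t3.pkl")
c,sn=np.cos(.054),np.sin(.054)
e=np.array([.4963+.1374*sn,.0763-.1374*c,.301]); print(e,proj(t,e),proj(s,e), back(t,[[262.5,202]],.301),back(s,[[291.5,191.5]],.301))
x=np.array([-.045,-.02,.025]);print(np.c_[.626+x*c,.055+x*sn])
E
```

```text
[ 0.50371599 -0.06089972  0.301     ] [[260.41517897 200.48757298]] [[291.81288605 190.10177795]] [[ 0.50075974 -0.06494056  0.301     ]] [[ 0.50701443 -0.05958528  0.301     ]]
[[0.58106559 0.05257118]
 [0.60602915 0.05392052]
 [0.65096356 0.05634934]]
```

>>> jog_arm(
  moves=[0.01,0.02,-0.01,0,0,0,-1,0.03,0.08,-0.02,0,0,0,-1,0.05,0.16,-0.02,0,0,0,-1,0.059,0.25,-0.02,0,0,0,-1,0.059,0.34,-0.02,0,0,0,-1,0.059,0.4,-0.02,0,0,0,-1,0.059,0.427,-0.02,0,0,0,-1,0.059,0.427,-0.02,0,0,0,-1],
)

```text
time: 9.35
position: [0.6242, 0.0965, 0.2817]
tool_rot: [2.164, 2.277, -0.001]
ft_force: [-0.4, 0.2, -3.9]
grip_width: 0.109
grip_force: 55.0
```

```bash
python3 - <<'E'
from h import *
from bench import ctrl
s=ctrl.get_image("scene");t=ctrl.get_image("top")
a=s["pixels"][180:380,200:400,::-1];b=t["pixels"][60:260,120:320,::-1]
cv2.imwrite("pics/m4.png",cv2.resize(np.hstack([a,b]),(800,400),interpolation=cv2.INTER_CUBIC))
st=ctrl.get_state();print(st["position"],st["tool_rot"],st["ft_force"])
E
```

```text
[0.62351203 0.097097   0.28186956] [-2.16286869e+00 -2.27810162e+00  1.48810583e-04] [-0.49453564  0.88030376 -4.0242409 ]
```

View pics/m4.png

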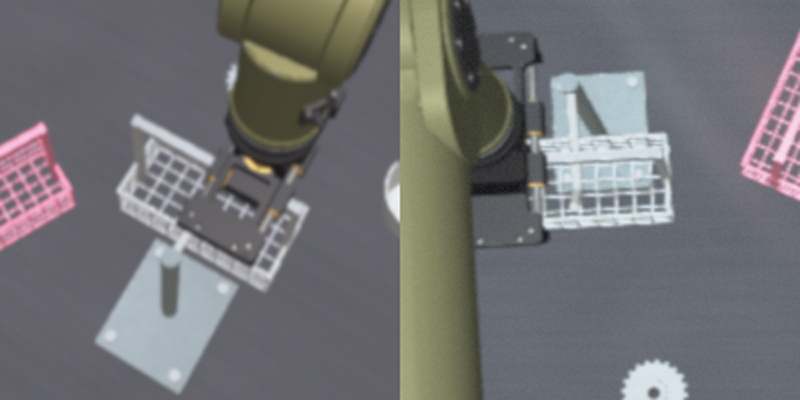

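The bar sits above the hook seat, crossing it at about (575,150) in the top crop, and the tip is in front of the bar. I'll lower it.

>>> jog_arm(
  moves=[0,0,0.02,0,0,0,-1,0,0,0.06,0,0,0,-1,0,0,0.1,0,0,0,-1,0,0,0.14,0,0,0,-1,0,0,0.17,0,0,0,-1,0,0,0.19,0,0,0,-1,0,0,0.2,0,0,0,-1,0,0,0.203,0,0,0,-1],
)

```text
time: 10.45
position: [0.6241, 0.0977, 0.2209]
tool_rot: [2.162, 2.279, 0.0]
ft_force: [-0.2, -0.4, -3.7]
grip_width: 0.108
grip_force: 55.0
```

>>> jog_arm(
  moves=[0,0,0.001,0,0,0,-1,0,0,0.002,0,0,0,-1,0,0,0.003,0,0,0,-1,0,0,0.004,0,0,0,-1,0,0,0.005,0,0,0,-1,0,0,0.006,0,0,0,-1,0,0,0.007,0,0,0,-1,0,0,0.007,0,0,0,-1],
)

```text
time: 11.45
position: [0.624, 0.0977, 0.2186]
tool_rot: [2.162, 2.279, 0.0]
ft_force: [0.3, 0.5, -3.3]
grip_width: 0.108
grip_force: 55.0
```

>>> jog_arm(
  moves=[0,0,0.001,0,0,0,-1,0,0,0.002,0,0,0,-1,0,0,0.003,0,0,0,-1,0,0,0.004,0,0,0,-1,0,0,0.005,0,0,0,-1,0,0,0.006,0,0,0,-1,0,0,0.006,0,0,0,-1,0,0,0.006,0,0,0,-1],
)

```text
time: 12.45
position: [0.6241, 0.0978, 0.2173]
tool_rot: [2.162, 2.279, 0.001]
ft_force: [0.0, 0.4, -0.0]
grip_width: 0.107
grip_force: 55.0
```

>>> jog_arm(
  moves=[0,0,0,0,0,0,-0.75,0,0,0,0,0,0,-0.72,0,0,0,0,0,0,-0.7,0,0,0,0,0,0,-0.65,0,0,0,0,0,0,-0.6,0,0,0,0,0,0,-0.5,0,0,0,0,0,0,-0.3,0,0,0,0,0,0,-0.1],
  newtons=20,
)

```text
time: 13.45
position: [0.624, 0.0977, 0.2169]
tool_rot: [2.162, 2.279, 0.0]
ft_force: [0.2, 0.3, 0.3]
grip_width: 0.381
grip_force: 0.0
```

```bash
python3 - <<'E'
from h import *
from bench import ctrl
s=ctrl.get_image("scene");t=ctrl.get_image("top")
a=s["pixels"][180:380,200:400,::-1];b=t["pixels"][60:260,120:320,::-1]
cv2.imwrite("pics/m5.png",cv2.resize(np.hstack([a,b]),(800,400),interpolation=cv2.INTER_CUBIC))
st=ctrl.get_state();print(st["position"],st["ft_force"],st["grip_width"])
E
```

```text
[0.62397977 0.09772004 0.2168917 ] [-0.5168463  -0.21316751  0.03542403] 0.4233164637066581
```

View pics/m5.png

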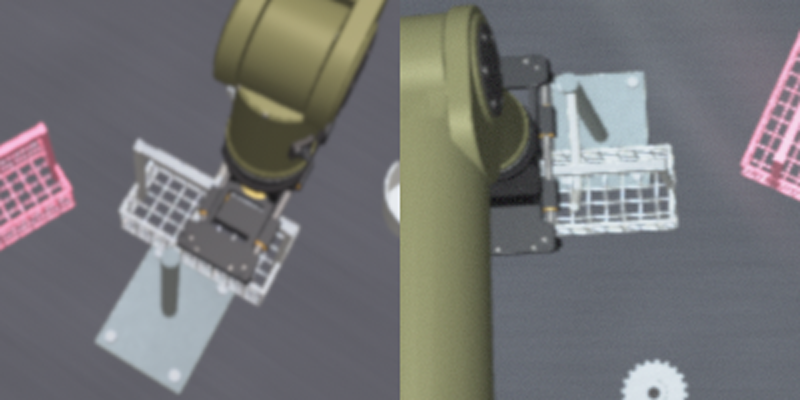

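The basket is hanging from the hook with the bar on the seat, at about (575,165) in the top crop, and it looks roughly level. I'll open the gripper the rest of the way and retreat straight up.

>>> jog_arm(
  moves=[0,0,0,0,0,0,0.2,0,0,0,0,0,0,0.2,0,0,-0.02,0,0,0,0.2,0,0,-0.06,0,0,0,0.2,0,0,-0.12,0,0,0,0.2,0,0,-0.2,0,0,0,0.2,0,0,-0.28,0,0,0,0.2,0,0,-0.33,0,0,0,0.2],
)

```text
time: 14.55
position: [0.6246, 0.0977, 0.3186]
tool_rot: [2.161, 2.278, 0.004]
ft_force: [-1.2, 0.5, -0.3]
grip_width: 0.602
grip_force: 0.0
```

>>> jog_arm(
  moves=[0.08,0,-0.05,0,0,0,0.2,0.2,0,-0.1,0,0,0,0.2,0.35,-0.05,-0.1,0,0,0,0.2,0.5,-0.1,-0.1,0,0,0,0.2,0.65,-0.15,-0.1,0,0,0,0.2,0.8,-0.2,-0.1,0,0,0,0.2,0.9,-0.2,-0.1,0,0,0,0.2,0.9,-0.2,-0.1,0,0,0,0.2],
)

```text
time: 15.55
position: [0.5482, 0.3677, 0.3454]
tool_rot: [-2.155, -2.284, 0.001]
ft_force: [0.5, 0.7, -0.3]
grip_width: 0.603
grip_force: 0.0
```

>>> jog_arm(
  moves=[0,0,0,0,0,0,0.2,0,0,0,0,0,0,0.2,0,0,0,0,0,0,0.2,0,0,0,0,0,0,0.2,0,0,0,0,0,0,0.2,0,0,0,0,0,0,0.2,0,0,0,0,0,0,0.2,0,0,0,0,0,0,0.2],
)

```text
time: 16.55
position: [0.5498, 0.3642, 0.3459]
tool_rot: [-2.162, -2.279, -0.0]
ft_force: [-0.1, 0.8, -0.0]
grip_width: 0.601
grip_force: 0.0
```

```bash
python3 - <<'E'
from h import *
from bench import ctrl
s=ctrl.get_image("scene");t=ctrl.get_image("top")
a=s["pixels"][180:380,200:400,::-1];b=t["pixels"][60:260,120:320,::-1]
cv2.imwrite("pics/m6.png",cv2.resize(np.hstack([a,b]),(800,400),interpolation=cv2.INTER_CUBIC))
st=ctrl.get_state();print(st["position"],st["ft_force"],st["time"])
E
```

```text
[0.54981992 0.36426743 0.34587864] [0.08547863 0.25006888 0.19684756] 16.65
```

View pics/m6.png

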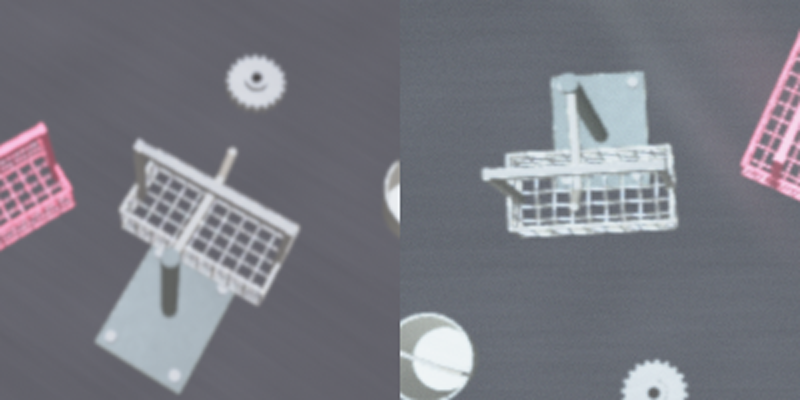

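The basket hangs freely and level. Its bar runs from (485,175) to (672,165) in the top crop, so the middle is at about 578 and the hook is at about 575. The pail hasn't moved and the arm is clear.

```bash
python3 -c "
from bench import ctrl
print(ctrl.close_job())"
```

```text
the job is handed in; nothing more can be done
None
```

The white wire basket hangs freely and roughly level on the bench hook, with the hook within a few millimetres of the middle of its handle; the pail is untouched, the arm is clear, and the job was handed in at about 17 s.

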